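# Return a microphone transmitter through the sprung flap

### The arm

A 6-joint arm with a two-finger parallel gripper is mounted at the origin on the work surface. World frame = base frame: x ahead of the robot, y to its left, z up, the work surface at z = 0. Lengths are in m, angles in rad, forces in N, time in s.
With the tool pointing down it reaches from about 0.3 to 0.775 m from the base axis. Payload 14.6 kg.
Tool frame: the origin (TCP) lies midway between the tips of the shut fingers; the grasp point (between the pads) lies 19 mm behind it (ctrl.grip_depth is the z of the grasp point in the tool frame, in m); z points along the fingers, y is the line along which they close (so a half turn about z gives the same grasp; the last joint's range is limited). The gripper opens to 94 mm and grips with 3 to 60 N. Pads are 16 mm wide; open, the fingers measure 119 mm over their backs; the gripper's body (75 mm by 177 mm) begins 78 mm behind the grasp point.
Start: joints at [-1.29, 0.3, 1.521, -0, 1.321, -0.067], TCP at [0.187, -0.517, 0.205] pointing down, gripper open.
Joint ranges: [-3.03, 3.03], [-0.79, 2.21], [0.23, 2.52], [-1.04, 4.18], [0, 3.07], [-2.55, 2.55]. Speed limits (rad/s): [2.22, 2.22, 2.57, 3.14, 3.14, 3.14].

### API

Orientations are given as [roll, pitch, yaw] about the fixed x, y, z axes, in that order (R = Rz(yaw) Ry(pitch) Rx(roll)).
In Python, from station import ctrl gives the robot as it stands. The module is installed in compiled form; this text tells all that it offers.
- The arm moves only by the tool carry_out, never from a script. Its argument "commands" is a list of rows, each a list of 3 entries, a list of its own where there are three numbers: the closure, from 0 (fully open) to 1 (shut), then the shift along the tool's x, y, z in mm, then the turn, a rotation vector about the tool's x, y, z in rad. In form: [[gripper, [tx, ty, tz], [wx, wy, wz]], ...]. A call has 1 to 10 rows; each row shifts and turns the commanded pose from where the row before left it, along the tool's axes as they then stand; what a row does not reach is not made up. A row lasts 1/8 s, in which the tool goes at most 62.5 mm and 10.7 degrees, less where a joint would pass 70% of its speed; a pose out of reach is approached as far as the arm can. A call with a gripper value outside its range is refused whole. The fingers move at their own pace and stop on an object; "squeeze" is the grip in N (left out, the last holds). Time passes only in rows, so rows that do not move let the fingers close. It gives the time, the measured TCP pose, the force, the opening and the grip force at its end, in the units of the state.
- ctrl.get_obs(): the state, without advancing time (a new reading comes with each control period).
- ctrl.camera(name): name is "scene" or "top" or "wrist"; returns a dict with "img" (400x640x3 uint8, blue, green, red), "camera_matrix" (3x3 intrinsics, pixels), "rvec" (rotation vector, rad) and "tvec" (3), from world to camera coordinates, as OpenCV has them. Camera axes: x right, y down, z forward; pixel columns grow to the right and rows downward; lengths in m; the calibration is good to about 2 mm. The wrist camera is an equidistant fisheye: a pixel r from the principal point sees the ray r / f radians off the axis. A picture is of the moment at which its call begins. There is no depth.
- ctrl.hand_in(): hands the job in; it is judged then, once.
Trained networks look in the newest picture that a camera, given by its name, has taken for a name from the list of things; names that differ only in an ending like _2 or _b are one class to them, and where a whole thing is asked for, a point or a joint stands for the part that bears it (a point fixed in the world has none). Each returns a list of dicts, best first, with "score" (0 to 1); they miss things now and then, are a little off and sometimes report something else, mostly with a low value. They report only what shows in the picture. A call takes as long as a camera call. They do not tell look-alikes from the thing itself.
- ctrl.outline_of(thing, camera): "region" (400x640 bool, what is visible of it).
- ctrl.place_of(thing, camera): "at" ([x, y, z] in m, in world coordinates, good to about 4 mm: a listed point, or the origin of a listed thing).
The state is a dict: "time_s": time; "qpos": joint angles; "joint_vel": joint speeds; "tau": joint torques, N m; "ee_pos": TCP position; "eef_rot": TCP orientation; "force": force on the tool from outside, world axes, zero at the start; "moment": the same for the moment, N m; "grip_width": finger opening in m; "grip_force": force on a finger pad.
Only numpy, scipy, OpenCV 4.12 (cv2) and the standard library are available. Lean on these libraries where they do the work, as an engineer would, in place of code of your own. Each camera call takes 0.05 s, during which the arm holds its last target. There are 200 camera calls.

### The job

Return the microphone transmitter that waits in front of the returns lane: push the lane's self-closing flap well open with one finger and, while it is held open, push the transmitter through the gateway with the other finger, so that the transmitter never has to shove the flap open itself. Slide it along gently, without pinching, lifting or tipping it, until it is wholly past the flap's swing, then come away so that the flap closes fully behind it. Leave the other things on the desk where they are.

Things in the scene. Friction and masses are not known exactly. Their poses are not given: they have to be found in the camera images.
- returns_lane: Fixed, open-topped returns lane, light grey base plate with grey walls. Origin: on the desk under the middle of the gateway (the shut flap's line). x axis: the way in, along the lane; y: left looking in; z: up. Base plate 100 mm wide, x = -150 (apron) to 260 mm, its top (the sliding floor) 5 mm above the desk. No roof: fingers can travel the whole lane from above.
- lane_mid (a point): Point on the lane's floor, on its centre line, 127 mm beyond the gateway. The straight walls' inner faces are at lane y = +31 and -31 mm, from x = 0 to an end wall at x = 255 mm; wall tops 47 mm above the desk. At the gateway two cheeks of the same height flare outwards on the apron, from 62 mm apart at x = 0 to about 92 mm apart at x = -38 mm.
- parked_mid (a point): Top centre of a fixed black block with three parked transmitters along the lane's left wall (lane x = 52 to 252 mm, y = 36 to 92 mm), 46 mm above the desk (stubs 52 mm). Not to be handled.
- flap_hinge (a point): On the flap's upright hinge pin, at lane x = 0, y = +29 mm, 30 mm above the desk.
- flap (a joint): Angle (rad) of the aluminium flap in the gateway: 0 shut, growing as it swings inwards (lane +x) to a stop at 1.5. Shut, it reaches from the hinge pin to lane y = -27 mm; 9 to 51 mm above the desk, 4 mm thick. Its swing reaches lane x = 56 mm. A light spring (0.011 N m shut, 0.032 N m at 1.5 rad) shuts it within about a second when let go. Starts shut.
- flap_edge (a point): Middle of the flap's free upright edge, 56 mm from the hinge pin, 30 mm above the desk.
- transmitter_center (a point): Centre (18 mm above the underside) of the loose transmitter to be returned: black block 44 mm long (x), 32 wide (y), 36 high (z), about 130 g, 8 mm stub on top. It stands on the apron 78 to 108 mm before the flap, within 9 mm of the lane's centre line and 0.2 rad of its direction. Open fingers 70 mm apart straddle it lengthwise with play. The flap may rest on its side as it goes through.
- tape_roll: Bystander: roll of white tape standing flat, 84 mm across, 45 mm high, to the right of the apron. Origin under its centre.
- clip_jar: Bystander: small jar, 52 mm across, 52 mm high, to the left of the apron. Origin under its centre.
- receiver: Bystander: flat black receiver, 76 x 50 x 22 mm, to the right of the lane. Origin under its centre.
- mouse: Bystander: white computer mouse, 104 x 60 x 33 mm, farther out on the desk. Origin under its centre.
- water_bottle: Bystander: clear bottle, 64 mm across, 200 mm high. Origin under its centre.
- phone: Bystander: phone lying flat, 150 x 72 x 9 mm. Origin under its centre.
Things that resemble listed ones, but are neither listed nor needed, are in the scene too. Leave any yellow look-alike of the part that bears transmitter_center alone.

How it is judged:
By the outcome, as a careful person would: the job done as asked, in the order asked, and still so for the second after the job is handed in, with the robot touching nothing.
It also fails if it takes over 38 s, if anything falls off the work surface, if the arm or the gripper's body presses on something with over 40 N, if the wrist force passes 120 N, or if a joint passes its speed limit or range.

## Working session

There is one attempt and no reset: what is moved stays moved. The work goes in short steps, Python scripts to look and compute and a tool call to move; the robot and the scene stay as the last step left them, time stands still between calls to the robot, and variables do not carry over. Pictures are saved under pics/ and viewed, at most 10 in all, crops included, and the job is handed in when it is done.

Besides the shell and the picture viewer there is one more tool, called after "Request:" as name([rows], argument=value, ...), one row to a line, values as JSON. carry_out: Moves the arm, as the interface text tells. Its arguments: {"type":"object","properties":{"commands":{"type":"array","items":{"type":"array"}},"squeeze":{"type":"number"}},"required":["commands"]}

```bash
mkdir -p pics; cat > h.py <<'E'
import numpy as np, cv2
from station import ctrl
def pl(n,c):
    try: return [(np.round(d['at'],4).tolist(),round(d['score'],2)) for d in ctrl.place_of(n,c)]
    except Exception as e: return repr(e)
def proj(cam,p):
    p=np.atleast_2d(np.float64(p)); return cv2.projectPoints(p,cam['rvec'],cam['tvec'],cam['camera_matrix'],None)[0].reshape(-1,2)
E
python3 - <<'E'
from h import *
o=ctrl.get_obs();print({k:np.round(v,3).tolist() for k,v in o.items()}, ctrl.grip_depth)
ims=[]
for c in('top','scene'):
    cam=ctrl.camera(c);cv2.imwrite(f'pics/{c}0.png',cam['img'])
    print(c,-cv2.Rodrigues(cam['rvec'])[0].T@cam['tvec'].ravel())
    for n in('returns_lane','lane_mid','parked_mid','flap_hinge','flap_edge','transmitter_center','tape_roll','clip_jar','receiver'):
        r=pl(n,c);print(n,r, [proj(cam,a[0])[0].round().tolist() for a in r] )
E
```

```text
{'time_s': 0.0, 'qpos': [-1.29, 0.3, 1.522, -0.0, 1.321, -0.067], 'joint_vel': [-0.002, -0.001, 0.001, -0.0, -0.001, -0.0], 'tau': [-0.002, -53.181, -35.274, 0.071, 0.024, -0.0], 'ee_pos': [0.187, -0.517, 0.205], 'eef_rot': [-3.14, -0.0, 0.348], 'force': [-0.027, -0.033, 0.751], 'moment': [-0.004, 0.015, 0.006], 'grip_force': 0.0, 'grip_width': 0.094} -0.0188
top [0.42643648 0.00439124 1.40695564]
returns_lane [([0.5946, 0.0766, -0.0016], 0.78)] [[289.0, 173.0]]
lane_mid [([0.6436, -0.0458, 0.0061], 0.67)] [[330.0, 156.0]]
parked_mid [([0.7107, -0.0393, 0.0447], 0.69)] [[328.0, 132.0]]
flap_hinge [([0.614, 0.0888, 0.0309], 0.63)] [[285.0, 165.0]]
flap_edge [([0.572, 0.0651, 0.0292], 0.35)] [[293.0, 179.0]]
transmitter_center [([0.4699, 0.3096, 0.0195], 0.78), ([0.3415, 0.1402, 0.0147], 0.76), ([0.4331, 0.1918, 0.0147], 0.75), ([0.3923, 0.2728, 0.0185], 0.63), ([0.5695, 0.1598, 0.0282], 0.5)] [[210.0, 214.0], [267.0, 257.0], [250.0, 226.0], [222.0, 240.0], [261.0, 180.0]]
tape_roll [([0.4556, 0.0773, -0.0012], 0.83)] [[289.0, 219.0]]
clip_jar [([0.6773, 0.1892, -0.0025], 0.83)] [[252.
[... 234 characters left out ...]
 0.3703, -0.0033], 0.33)] [[294.0, 223.0], [373.0, 345.0]]
parked_mid [([0.7063, -0.0412, 0.0503], 0.6)] [[273.0, 225.0]]
flap_hinge [([0.6215, 0.0854, 0.0308], 0.6)] [[321.0, 250.0]]
flap_edge [([0.5702, 0.0677, 0.0288], 0.61)] [[334.0, 237.0]]
transmitter_center [([0.4339, 0.1927, 0.0151], 0.69), ([0.389, 0.2767, 0.0171], 0.68), ([0.4735, 0.3116, 0.0163], 0.66), ([0.5648, 0.1574, 0.0163], 0.62), ([0.3489, 0.1396, 0.0181], 0.62)] [[399.0, 253.0], [430.0, 269.0], [411.0, 295.0], [352.0, 264.0], [413.0, 224.0]]
tape_roll [([0.452, 0.0744, 0.0027], 0.96)] [[370.0, 225.0]]
clip_jar [([0.6825, 0.1914, 0.0011], 0.79)] [[321.0, 296.0]]
receiver [([0.5292, -0.0553, -0.0003], 0.64)] [[326.0, 204.0]]
```

```bash
python3 - <<'E'
from h import *
for c,(u0,v0,w,h) in {'top':(190,100,180,170),'scene':(250,160,200,170)}.items():
    im=cv2.imread(f'pics/{c}0.png')[v0:v0+h,u0:u0+w]
    cv2.imwrite(f'pics/{c}crop.png',cv2.resize(im,None,fx=3.4,fy=3.4,interpolation=cv2.INTER_CUBIC))
E
```

```text
(no output)
```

View pics/topcrop.png

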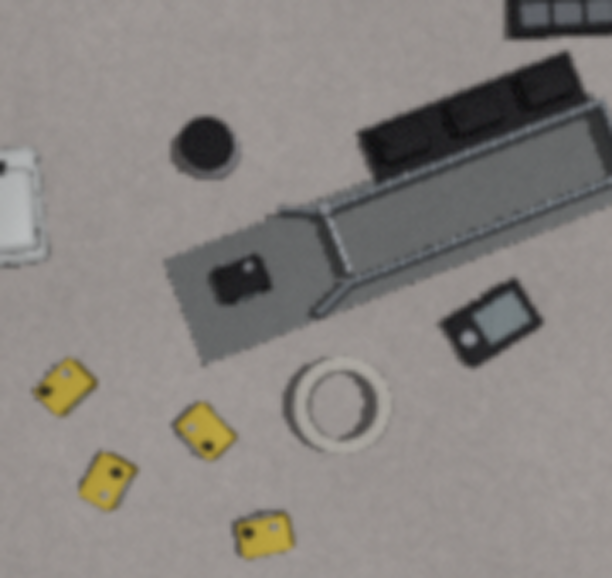

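View pics/scenecrop.png

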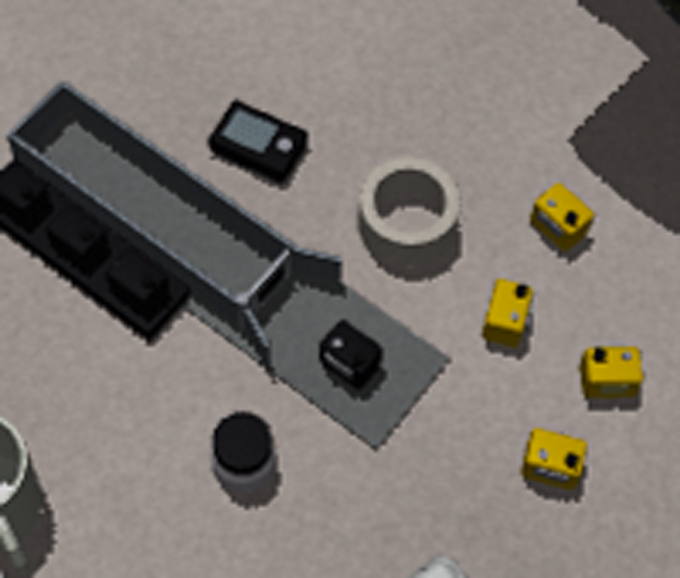

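The top crop shows one black transmitter with a stub on the apron at crop (240,278), full image about (261,180). Four yellow look-alikes stand off the lane at crop (65,388), (205,430), (107,481) and (264,535). The black one on the apron is the one meant, and the scene crop agrees at (350,350). Next I fit the lane pose.

```bash
cat >> h.py <<'E'
L={'returns_lane':(0,0,0),'lane_mid':(.127,0,.005),'parked_mid':(.152,.064,.046),'flap_hinge':(0,.029,.03)}
def fit(A,B):
    a=np.array(A)[:,:2];b=np.array(B)[:,:2];am,bm=a.mean(0),b.mean(0);a0,b0=a-am,b-bm
    th=np.arctan2((a0[:,0]*b0[:,1]-a0[:,1]*b0[:,0]).sum(),(a0*b0).sum())
    R=np.array([[np.cos(th),-np.sin(th)],[np.sin(th),np.cos(th)]]);return th,bm-R@am,np.linalg.norm(a0@R.T-b0,axis=1)
E
python3 - <<'E'
from h import *
A=[];B=[]
for c in('top','scene'):
    ctrl.camera(c)
    for n in list(L)+['flap_edge']:
        r=pl(n,c)
        if r: A.append(L.get(n,(0,-.027,.03)));B.append(r[0][0])
    for n in('water_bottle','mouse','phone'):print(c,n,pl(n,c))
th,o,res=fit(A,B);print(th,o,(res*1e3).round(1))
R=np.array([[np.cos(th),-np.sin(th)],[np.sin(th),np.cos(th)]])
for p in [(.5695,.1598),(.5648,.1574)]: print('tx lane',R.T@(np.array(p)-o))
for p in [(-.075,0.004)]: print('tcp target',R@p+o, 'yaw',th+np.pi/2)
# overlay
cam=ctrl.camera('top');im=cam['img'].copy();
w=lambda x,y,z:(*(R@(x,y)+o),z)
big=cv2.resize(im[100:270,190:370],None,fx=3.4,fy=3.4,interpolation=cv2.INTER_CUBIC)
for poly in [[(-.15,.05,.005),(-.15,-.05,.005),(.26,-.05,.005),(.26,.05,.005)],[(0,.031,.047),(.255,.031,.047),(.255,-.031,.047),(0,-.031,.047)]]:
    q=((proj(cam,[w(*p) for p in poly])-[190,100]+.5)*3.4).astype(int)
    cv2.polylines(big,[q],True,(0,0,255),1)
cv2.imwrite('pics/ov.png',big)
E
```

```text
top water_bottle [([0.5111, -0.4648, -0.0039], 0.55)]
top mouse [([0.6249, 0.3649, 0.0008], 0.67), ([0.5693, 0.0645, 0.031], 0.15)]
top phone []
scene water_bottle [([0.5104, -0.4654, 0.0015], 0.66)]
scene mouse [([0.6331, 0.3701, -0.0021], 0.74)]
scene phone [([0.4528, 0.4973, -0.0031], 0.75), ([0.7078, -0.0441, 0.0471], 0.35)]
-1.193263938718213 [0.59338015 0.07701452] [0.5 4.4 0.9 3.4 1.  0.7 1.9 4.3 1.1 2. ]
tx lane [-0.08575838  0.00831858]
tx lane [-0.08525994  0.00306486]
tcp target [0.56945138 0.14820731] yaw 0.37753238807668366
```

View pics/ov.png

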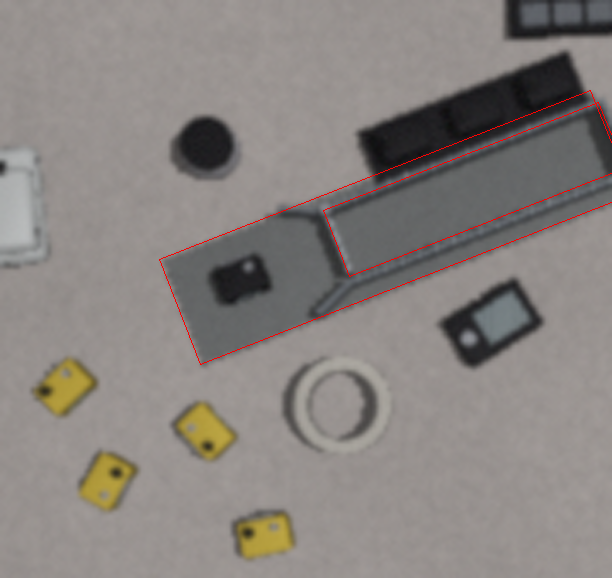

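The overlay matches the lane's outline to about 1–3 mm: left apron edge at crop (162,260)–(202,363), flap line at (325,210)–(350,275). I'm moving above the transmitter now.

Request:
carry_out([
  [0, [45, -38, 0], [0, 0, 0]],
  [0, [45, -38, 0], [0, 0, 0]],
  [0, [45, -38, 0], [0, 0, 0]],
  [0, [45, -38, 0], [0, 0, 0]],
  [0, [45, -38, 0], [0, 0, 0]],
  [0, [45, -38, 0], [0, 0, 0]],
  [0, [45, -38, 0], [0, 0, 0]],
  [0, [45, -38, 0], [0, 0, 0]],
  [0, [45, -38, 0], [0, 0, 0]],
  [0, [45, -38, 0], [0, 0, -0.03]],
])

```text
time_s: 3.2
ee_pos: [0.4817, -0.0045, 0.2057]
eef_rot: [3.141, -0.001, 0.378]
force: [0.3, -0.4, 0.4]
grip_width: 0.094
grip_force: 0.0
```

Request:
carry_out([
  [0, [45, -38, 0], [0, 0, 0]],
  [0, [45, -38, 0], [0, 0, 0]],
  [0, [45, -38, 0], [0, 0, 0]],
  [0, [0, 0, 20], [0, 0, 0]],
  [0, [0, 0, 0], [0, 0, 0]],
])

```text
time_s: 3.82
ee_pos: [0.5637, 0.1495, 0.184]
eef_rot: [-3.141, 0.003, 0.379]
force: [0.9, 0.5, -0.3]
grip_width: 0.094
grip_force: 0.0
```

```bash
cat >> h.py <<'E'
def wproj(cam,P):
    R=cv2.Rodrigues(cam['rvec'])[0];K=cam['camera_matrix']
    p=np.atleast_2d(P)@R.T+np.ravel(cam['tvec']);r=np.hypot(p[:,0],p[:,1]);t=np.arctan2(r,p[:,2])
    return np.c_[K[0,2]+K[0,0]*t*p[:,0]/r,K[1,2]+K[1,1]*t*p[:,1]/r]
def wray(cam,uv,z):
    R=cv2.Rodrigues(cam['rvec'])[0];K=cam['camera_matrix'];C=-R.T@np.ravel(cam['tvec'])
    d=(np.atleast_2d(uv)-[K[0,2],K[1,2]])/[K[0,0],K[1,1]];t=np.linalg.norm(d,axis=1,keepdims=True)
    v=np.c_[np.sin(t)*d/t,np.cos(t)]@R;return C+v*((z-C[2])/v[:,2:])
TH,O=-1.1933,np.array([.5934,.0770])
def R2(th=TH): return np.array([[np.cos(th),-np.sin(th)],[np.sin(th),np.cos(th)]])
def lane(p): return (np.atleast_2d(p)[:,:2]-O)@R2()
def wld(P): P=np.atleast_2d(np.float64(P)); return np.c_[P[:,:2]@R2().T+O,P[:,2]]
def st():
    o=ctrl.get_obs();print('t',o['time_s'],'tcp lane mm',(lane(o['ee_pos'])*1e3).round(1),'z',round(o['ee_pos'][2]*1e3,1),'rpy',np.round(o['eef_rot'],3),'phi',round(o['eef_rot'][2]-TH-np.pi/2,3),'w',o['grip_width'],'F',np.round(o['force'],1),o['grip_force'])
E
cat > look.py <<'E'
import sys;from h import *
st();cam=ctrl.camera('wrist');im=cam['img'].copy()
for n in list(L)+['flap_edge','transmitter_center']:
    for a,s in pl(n,'wrist'): print(n,(lane(a)[0]*1e3).round(1),round(a[2]*1e3,1),s)
for r in ctrl.outline_of('transmitter_center','wrist')[:3]:
    m=r['region'];ys,xs=np.nonzero(m);print('region',r['score'],m.sum(),xs.min(),xs.max(),ys.min(),ys.max())
    c=max(cv2.findContours(m.astype('u1'),0,1)[0],key=cv2.contourArea);
    q=cv2.boxPoints(cv2.minAreaRect(c));
    print('box lane at z=.041',(lane(wray(cam,q,.041))*1e3).round(1).tolist())
for poly in [[(-.15,.05,.005),(-.15,-.05,.005),(.26,-.05,.005),(.26,.05,.005)],[(0,.031,.047),(.255,.031,.047),(.255,-.031,.047),(0,-.031,.047)]]:
    P=np.float64(poly);P=np.vstack([np.linspace(P[i],P[(i+1)%4],20) for i in range(4)])
    cv2.polylines(im,[wproj(cam,wld(P)).round().astype(int)],True,(0,0,255),1)
cv2.imwrite(sys.argv[1],im)
E
python3 look.py pics/w1.png
```

```text
t 3.825 tcp lane mm [[-78.4  -0.8]] z 184.0 rpy [-3.141e+00  3.000e-03  3.790e-01] phi 0.001 w 0.09398039020561404 F [ 0.9  0.5 -0.3] 0.0
returns_lane [2.2 2.6] -2.0 0.59
lane_mid [1.304e+02 1.000e-01] 7.1 0.93
lane_mid [-89.9   5.5] 25.4 0.43
parked_mid [151.1  66.2] 48.0 0.63
flap_hinge [ 1.6 30.3] 29.3 0.76
flap_edge [  7.1 -29.2] 27.3 0.87
transmitter_center [-167.8 -107.3] 15.3 0.96
transmitter_center [-262.1  -24. ] 18.9 0.91
transmitter_center [-89.    5.4] 24.7 0.89
transmitter_center [-145.3 -212.3] 18.3 0.66
transmitter_center [-257.1 -115.8] 16.9 0.61
region 0.93 1344 291 331 165 198
box lane at z=.041 [[-108.4, 26.7], [-66.3, 26.7], [-65.9, -9.3], [-109.1, -9.3]]
region 0.88 1101 150 193 186 225
box lane at z=.041 [[-287.3, -14.9], [-231.3, 7.7], [-218.6, -22.2], [-274.4, -47.1]]
region 0.62 167 253 282 338 346
box lane at z=.041 [[-170.4, -216.2], [-167.8, -204.2], [-128.3, -209.0], [-130.3, -221.0]]
```

View pics/w1.png

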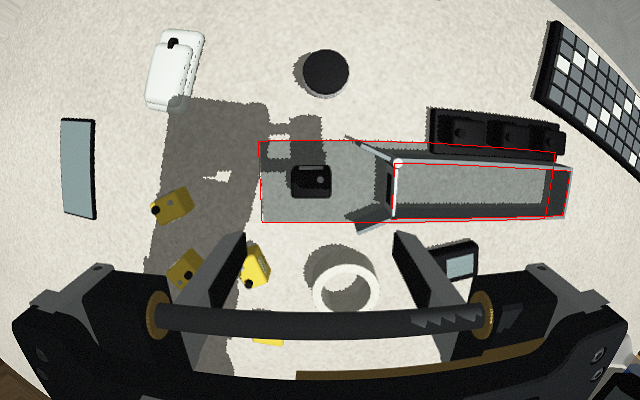

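The wrist view shows the black transmitter at (311,181) on the apron, lying square to the lane, with the flap shut at x≈395 px. The lane overlay fits. The transmitter's centre is at about lane (-89, +5) mm with yaw ≈ 0. I'm descending to straddle it.

Request:
carry_out([
  [0.04, [9, 8, 20], [0, 0, 0]],
  [0.04, [0, 0, 30], [0, 0, 0]],
  [0.04, [0, 0, 30], [0, 0, 0]],
  [0.04, [0, 0, 20], [0, 0, 0]],
  [0.04, [0, 0, 0], [0, 0, 0]],
])

```text
time_s: 4.85
ee_pos: [0.5751, 0.145, 0.0844]
eef_rot: [-3.141, 0.002, 0.378]
force: [-0.0, -0.6, -0.1]
grip_width: 0.0903
grip_force: 0.0
```

```bash
python3 look.py pics/w2.png
```

```text
t 4.85 tcp lane mm [[-69.9   8.1]] z 84.4 rpy [-3.141e+00  2.000e-03  3.780e-01] phi 0.0 w 0.09026932721278391 F [-0.  -0.6 -0.1] 0.0
returns_lane [-0.7  1.6] -2.2 0.69
lane_mid [129.7   1.9] 9.2 0.7
parked_mid [150.4  65.2] 46.4 0.87
flap_hinge [ 3.7 29.3] 29.0 0.94
flap_edge [2.1 0.8] -2.1 0.31
transmitter_center [-263.3  -23.5] 19.0 0.92
transmitter_center [-165.4 -108.2] 17.9 0.88
transmitter_center [-145.  -213.3] 17.9 0.76
transmitter_center [-93.7   4.9] 26.1 0.59
region 0.94 1692 99 153 218 266
box lane at z=.041 [[-289.0, -15.3], [-224.5, 12.3], [-211.7, -16.6], [-275.7, -48.4]]
region 0.9 308 236 271 366 378
box lane at z=.041 [[-158.1, -165.3], [-154.2, -149.4], [-118.1, -152.8], [-120.9, -168.7]]
region 0.79 361 213 244 295 347
box lane at z=.041 [[-173.1, -111.3], [-141.2, -107.8], [-143.2, -122.5], [-176.0, -126.5]]
```

View pics/w2.png

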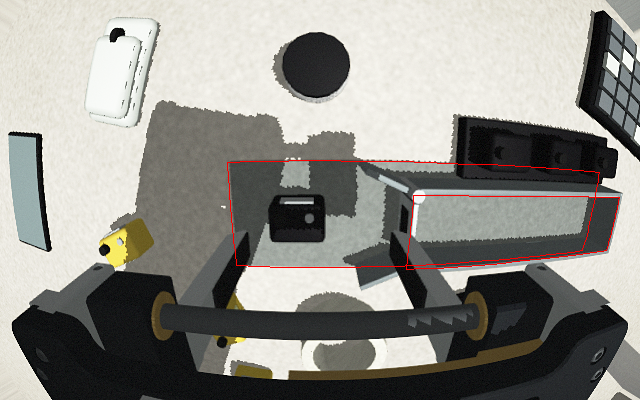

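```bash
python3 - <<'E'
from h import *
cam=ctrl.camera('wrist');R=cv2.Rodrigues(cam['rvec'])[0];print('cam lane',(lane((-R.T@np.ravel(cam['tvec']))[:2])*1e3).round())
print((lane(wray(cam,[[270,207],[325,207],[325,241],[271,242]],.041))*1e3).round(1).tolist())
print((lane(wray(cam,[[418,196]],.051))*1e3).round(1).tolist())
v=cam['img'];cv2.imwrite('pics/w2c.png',cv2.resize(v[150:290,215:435],None,fx=3.6,fy=3.6,interpolation=cv2.INTER_CUBIC))
E
```

```text
cam lane [[-70.  89.]]
[[-107.7, 20.6], [-65.8, 20.6], [-65.6, -7.3], [-108.4, -8.4]]
[[3.0, 32.0]]
```

View pics/w2c.png

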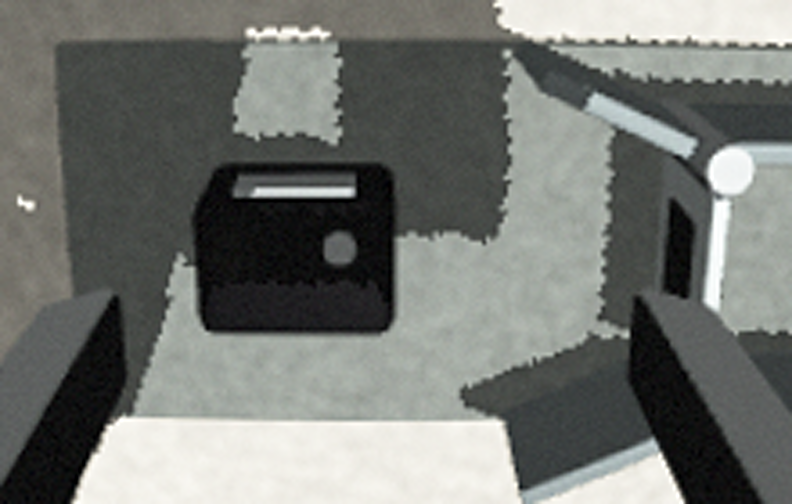

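The crop shows the transmitter's top face spanning crop columns 197–394 and rows 200–331, square to the lane and midway between the fingers' x positions. The flap is shut at crop x≈715. The straddle is clear, so I'm going down.

Request:
carry_out([
  [0.04, [0, 0, 20], [0, 0, 0]],
  [0.04, [0, 0, 20], [0, 0, 0]],
  [0.04, [0, 0, 20], [0, 0, 0]],
  [0.04, [0, 0, 11], [0, 0, 0]],
  [0.04, [0, 0, 0], [0, 0, 0]],
])

```text
time_s: 5.92
ee_pos: [0.5755, 0.1451, 0.0138]
eef_rot: [-3.141, 0.001, 0.378]
force: [0.3, 0.6, 0.4]
grip_width: 0.0904
grip_force: 0.0
```

Request:
carry_out([
  [0.04, [3, 2, 0], [0, 0, 0]],
  [0.04, [0, 4, 0], [0, 0, 0]],
  [0.04, [-1, 5, 0], [0, 0, 0]],
  [0.04, [-1, 5, 0], [0, 0, 0]],
  [0.04, [-1, 5, 0], [0, 0, 0]],
  [0.04, [-1, 5, 0], [0, 0, 0]],
  [0.04, [-1, 5, 0], [0, 0, 0]],
  [0.04, [-1, 5, 0], [0, 0, 0]],
])

```text
time_s: 6.92
ee_pos: [0.5862, 0.1101, 0.0144]
eef_rot: [3.142, 0.0, 0.378]
force: [-0.3, 2.4, 0.5]
grip_width: 0.09
grip_force: 1.1
```

```bash
python3 look.py pics/w3.png | grep -v region; python3 - <<'E'
import cv2
v=cv2.imread('pics/w3.png');cv2.imwrite('pics/w3c.png',cv2.resize(v[160:340,190:450],None,fx=3,fy=3,interpolation=cv2.INTER_CUBIC))
E
```

```text
t 6.925 tcp lane mm [[-33.4   5.5]] z 14.4 rpy [3.142 0.    0.378] phi 0.0 w 0.0899822445488388 F [-0.3  2.4  0.5] 1.0934202605858445
returns_lane [2.5 3.9] -2.5 0.55
returns_lane [ 471.  -273.8] 0.6 0.47
lane_mid [129.2   0.6] 10.2 0.83
lane_mid [-257.8  141.3] -1.0 0.2
parked_mid [-59.   -2.2] 25.4 0.74
parked_mid [152.6  65.6] 47.1 0.65
flap_hinge [ 4.6 29.7] 24.3 0.72
flap_hinge [55.9  2.4] 24.5 0.28
flap_edge [54.7 -0.8] 25.1 0.82
flap_edge [ 473.8 -272.2] 1.1 0.37
transmitter_center [-260.8  -27.8] 17.0 0.89
transmitter_center [-56.5  -0.3] 23.1 0.59
box lane at z=.041 [[-80.3, -17.1], [-75.1, 27.3], [-33.7, 26.9], [-34.5, -16.7]]
box lane at z=.041 [[-288.6, -14.4], [-205.4, 15.2], [-195.8, -11.0], [-278.4, -47.4]]
```

View pics/w3c.png

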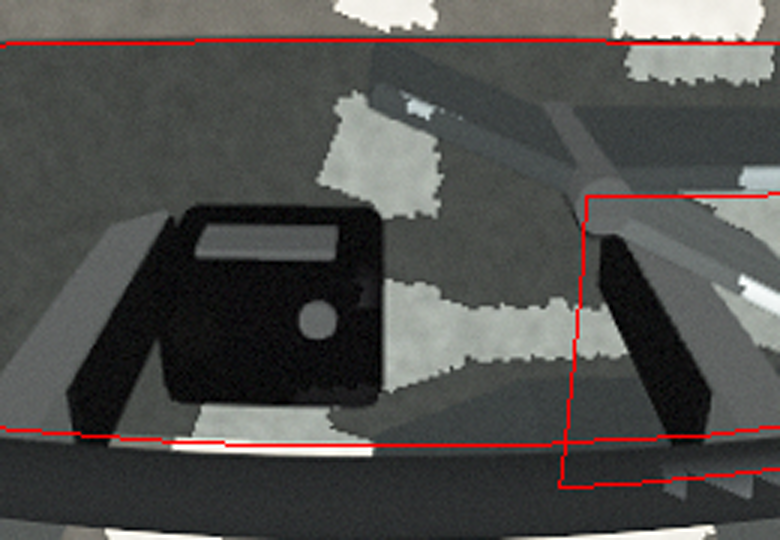

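The crop shows the front finger (right, crop (650,330)) holding the flap swung inwards. The transmitter sits at crop (275,300), square against the rear finger and well short of the gateway. I'm continuing the push, then adding a small yaw.

Request:
carry_out([
  [0.04, [-1, 5, 0], [0, 0, 0]],
  [0.04, [-1, 5, 0], [0, 0, 0]],
  [0.04, [-1, 5, 0], [0, 0, 0]],
  [0.04, [-1, 5, 0], [0, 0, 0]],
  [0.04, [-1, 5, 0], [0, 0, 0]],
  [0.04, [1.2, 1, 0], [0, 0, -0.025]],
  [0.04, [1.2, 1, 0], [0, 0, -0.025]],
  [0.04, [1.2, 1, 0], [0, 0, -0.025]],
  [0.04, [1.2, 1, 0], [0, 0, -0.025]],
])

```text
time_s: 8.45
ee_pos: [0.5969, 0.0839, 0.0145]
eef_rot: [-3.142, -0.0, 0.48]
force: [-1.4, 0.7, -0.5]
grip_width: 0.0903
grip_force: 0.8
```

```bash
python3 look.py pics/w4.png | grep -v region; python3 - <<'E'
import cv2
v=cv2.imread('pics/w4.png');cv2.imwrite('pics/w4c.png',cv2.resize(v[160:340,190:450],None,fx=3,fy=3,interpolation=cv2.INTER_CUBIC))
E
```

```text
t 8.45 tcp lane mm [[-5.1  5.8]] z 14.5 rpy [-3.142 -0.     0.48 ] phi 0.102 w 0.09033264243871056 F [-1.4  0.7 -0.5] 0.753185861685779
returns_lane [0.7 2.8] -4.8 0.65
lane_mid [128.5   1.3] 6.2 0.92
lane_mid [ 101.  -108.6] -1.6 0.37
parked_mid [151.3  64.4] 46.3 0.58
parked_mid [ -46.1 -131.8] 1.3 0.39
flap_hinge [ 5.5 29.8] 28.8 0.9
flap_edge [59.6 23.7] 26.5 0.78
flap_edge [2.3 3.1] -4.0 0.17
transmitter_center [-26.9  -3.2] 22.4 0.9
transmitter_center [-260.4  -25. ] 17.8 0.78
box lane at z=.041 [[-290.5, -15.9], [-204.0, 16.5], [-189.9, -7.9], [-272.8, -46.1]]
```

View pics/w4c.png

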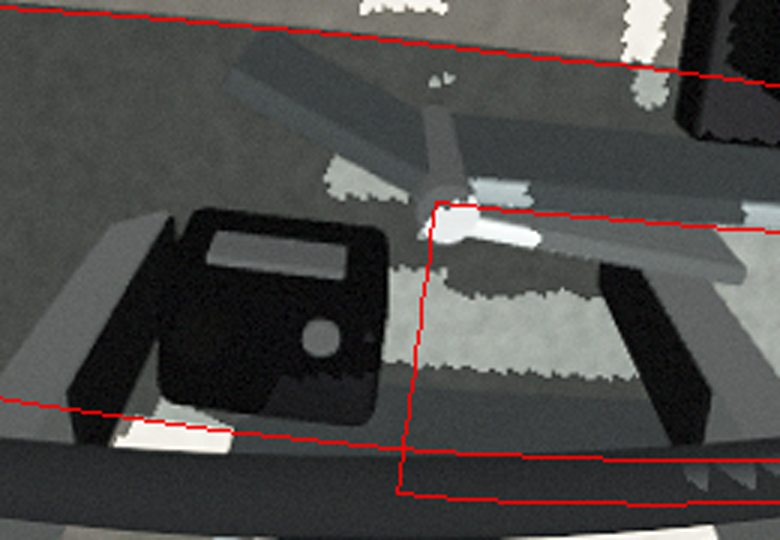

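The crop shows the flap swung almost parallel to the lane, its free edge at crop (740,275), held by the front finger's flank. The transmitter nose at crop (385,330) is just short of the gateway. Next I hold the flap and bring the rear finger up.

Request:
carry_out([
  [0.08, [-0.5, 2.7, 0], [0, 0, 0]],
  [0.12, [-0.5, 2.7, 0], [0, 0, 0]],
  [0.16, [-0.5, 2.7, 0], [0, 0, 0]],
  [0.2, [-0.5, 2.7, 0], [0, 0, 0]],
  [0.24, [-0.5, 2.7, 0], [0, 0, 0]],
  [0.28, [-0.5, 2.7, 0], [0, 0, 0]],
  [0.32, [-0.5, 2.7, 0], [0, 0, 0]],
  [0.36, [-0.5, 2.7, 0], [0, 0, 0]],
], squeeze=5)

```text
time_s: 9.85
ee_pos: [0.6032, 0.0626, 0.0145]
eef_rot: [3.142, 0.0, 0.478]
force: [-1.6, 0.9, -0.3]
grip_width: 0.0605
grip_force: 0.7
```

```bash
python3 look.py pics/w5.png | grep -v region; python3 - <<'E'
import cv2
v=cv2.imread('pics/w5.png');cv2.imwrite('pics/w5c.png',cv2.resize(v[160:340,190:450],None,fx=3,fy=3,interpolation=cv2.INTER_CUBIC))
E
```

```text
t 9.85 tcp lane mm [[17.   3.8]] z 14.5 rpy [3.142 0.    0.478] phi 0.1 w 0.06052935111750671 F [-1.6  0.9 -0.3] 0.6900393344039912
returns_lane [1.3 1. ] -1.4 0.97
lane_mid [126.9  -2.6] 8.3 0.64
parked_mid [154.7  66.1] 49.2 0.83
flap_hinge [ 4.5 31.5] 26.8 0.65
flap_edge [60.3 19.1] 28.4 0.67
transmitter_center [ 6.7 -2.7] 25.2 0.89
transmitter_center [-262.1  -23.4] 18.2 0.57
box lane at z=.041 [[-13.8, -19.2], [-11.6, 23.0], [29.6, 23.1], [31.7, -19.3]]
box lane at z=.041 [[-283.0, -11.4], [-198.7, 15.9], [-185.8, -9.9], [-267.0, -43.0]]
```

View pics/w5c.png

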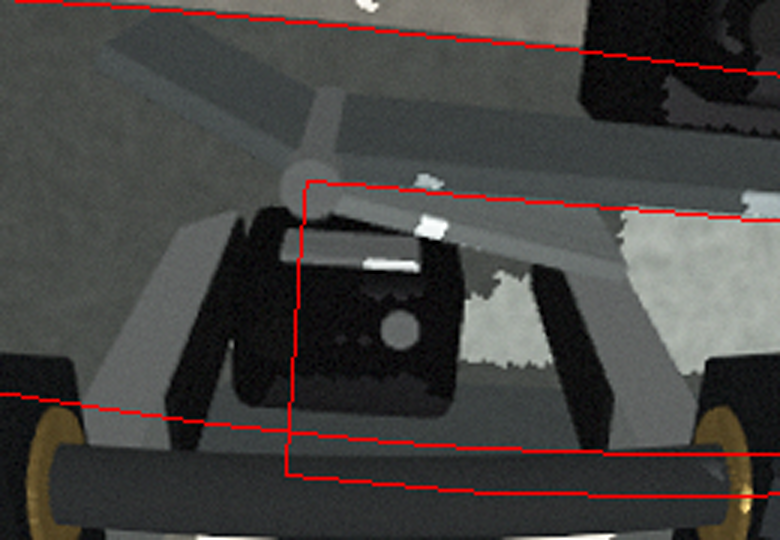

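The crop shows the flap, free edge at crop (625,268), still held by the front finger. The transmitter at crop (350,310) is through the gateway without touching the flap. I'm closing a little more, staying clear of a pinch, then pushing on.

Request:
carry_out([
  [0.4, [-0.3, 2.5, 0], [0, 0, 0]],
  [0.44, [-0.3, 2.5, 0], [0, 0, 0]],
  [0.45, [-0.4, 4, 0], [0, 0, 0]],
  [0.45, [-0.4, 4, 0], [0, 0, 0]],
  [0.45, [-0.4, 4, 0], [0, 0, 0]],
  [0.45, [-0.5, 5, 0], [0, 0, 0]],
  [0.45, [-0.5, 5, 0], [0, 0, 0]],
  [0.45, [-0.5, 5, 0], [0, 0, 0]],
  [0.45, [-0.5, 5, 0], [0, 0, 0]],
  [0.45, [-0.5, 5, 0], [0, 0, 0]],
])

```text
time_s: 11.5
ee_pos: [0.6188, 0.0233, 0.0144]
eef_rot: [-3.142, 0.0, 0.478]
force: [-0.9, 1.6, -0.2]
grip_width: 0.0517
grip_force: 0.7
```

```bash
python3 look.py pics/w6.png | grep -v region
```

```text
t 11.5 tcp lane mm [[59.3  3.8]] z 14.4 rpy [-3.142  0.     0.478] phi 0.1 w 0.05165862344196073 F [-0.9  1.6 -0.2] 0.6966852815821767
returns_lane [ 1.9 -0.2] -5.6 0.87
lane_mid [129.1   1.2] 7.0 0.63
parked_mid [150.9  67.8] 48.1 0.77
flap_hinge [ 6.9 32. ] 25.6 0.6
flap_edge [59.   6.4] 28.1 0.71
transmitter_center [-256.7 -113.7] 18.3 0.87
transmitter_center [ 53.1 -11.4] 24.5 0.85
box lane at z=.041 [[-208.4, 11.1], [-173.4, 14.8], [-185.7, -20.1], [-224.4, -27.1]]
box lane at z=.041 [[30.6, -19.1], [39.4, 22.6], [80.1, 13.8], [75.4, -30.2]]
box lane at z=.041 [[-281.8, -109.3], [-194.8, -52.9], [-172.6, -65.3], [-251.5, -122.8]]
```

```bash
python3 - <<'E'
import cv2
v=cv2.imread('pics/w6.png');cv2.imwrite('pics/w6c.png',cv2.resize(v[160:340,190:450],None,fx=3,fy=3,interpolation=cv2.INTER_CUBIC))
E
```

```text
(no output)
```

View pics/w6c.png

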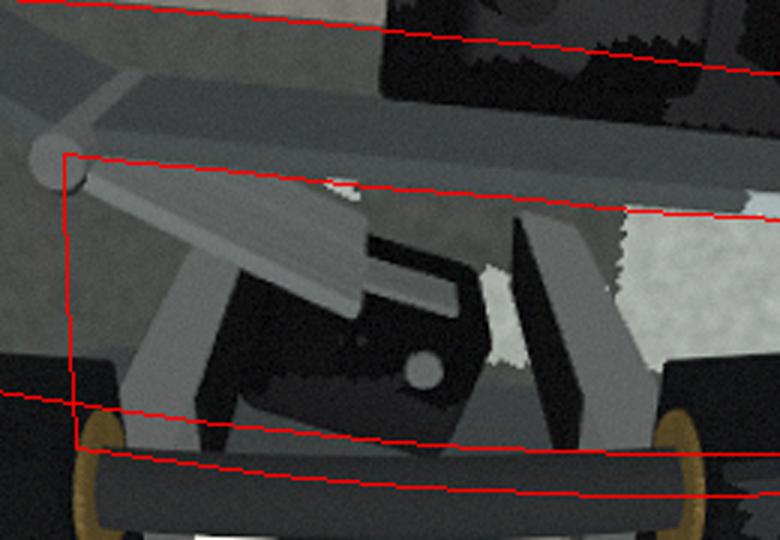

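The crop shows the flap resting on the transmitter's left side (crop 360,300). The block has yawed about 0.2 rad clockwise towards the right wall. I'll free the rear finger, shift it right, and push behind the right half so it straightens.

Request:
carry_out([
  [0.38, [0, 0, 0], [0, 0, 0]],
  [0.32, [0, 0, 0], [0, 0, 0]],
  [0.32, [0, 0, 0], [0, 0, 0]],
  [0.32, [-3.6, 0, 0], [0, 0, 0.037]],
  [0.32, [-3.6, 0, 0], [0, 0, 0.037]],
  [0.32, [-3.6, 0, 0], [0, 0, 0.037]],
  [0.32, [-3.6, 0, 0], [0, 0, 0.037]],
  [0.32, [0, 2, 0], [0, 0, 0]],
  [0.32, [0, 3, 0], [0, 0, 0]],
  [0.32, [0, 4, 0], [0, 0, 0]],
])

```text
time_s: 13.15
ee_pos: [0.6085, 0.009, 0.0144]
eef_rot: [-3.141, 0.0, 0.33]
force: [-1.0, 0.8, -0.4]
grip_width: 0.0641
grip_force: 0.5
```

```bash
sed -i "s/\[:3\]:/[:6]:/" look.py; python3 look.py pics/w7.png | grep -v _lane
```

```text
t 13.15 tcp lane mm [[ 68.8 -11. ]] z 14.4 rpy [-3.141  0.     0.33 ] phi -0.047 w 0.06410006824641301 F [-1.   0.8 -0.4] 0.5364778652437963
lane_mid [126.7   1.2] 6.8 0.6
parked_mid [57.4  6.5] 22.8 0.65
parked_mid [59.7 -9.9] 23.6 0.3
flap_hinge [ 2.4 26.2] 28.0 0.92
flap_hinge [ 103.4 -108.5] -0.7 0.2
flap_edge [57.4  7.4] 26.3 0.96
transmitter_center [-261.9  -25.7] 14.7 0.73
transmitter_center [56.4 -8.5] 24.7 0.66
region 0.94 4603 264 344 216 288
box lane at z=.041 [[35.1, -20.2], [44.0, 20.4], [84.4, 13.6], [79.4, -27.8]]
region 0.94 768 0 24 233 277
box lane at z=.041 [[-210.1, 9.8], [-165.4, 10.3], [-191.1, -31.2], [-244.1, -36.5]]
```

Request:
carry_out([
  [0.32, [0.2, 4, 0], [0, 0, 0]],
  [0.32, [0.2, 4, 0], [0, 0, 0]],
  [0.32, [0.2, 4, 0], [0, 0, 0]],
  [0.32, [0.2, 4, 0], [0, 0, 0]],
])

```text
time_s: 14.05
ee_pos: [0.6145, -0.0061, 0.0144]
eef_rot: [-3.142, 0.0, 0.33]
force: [-0.8, 1.3, 1.1]
grip_width: 0.0639
grip_force: 0.6
```

```bash
cat > yaw.py <<'E'
import sys;from h import *
st();cam=ctrl.camera('wrist');print('edge',[((lane(a)[0]*1e3).round(1),s) for a,s in pl('flap_edge','wrist')][:2])
print('tx',[((lane(a)[0]*1e3).round(1),s) for a,s in pl('transmitter_center','wrist') if abs(lane(a)[0][1])<.04])
for r in ctrl.outline_of('transmitter_center','wrist'):
    m=r['region'];c=max(cv2.findContours(m.astype('u1'),0,1)[0],key=cv2.contourArea)
    p=cv2.approxPolyDP(cv2.convexHull(c),3,True).reshape(-1,2);q=(lane(wray(cam,p,.041))*1e3).round()
    if 0<q[:,0].mean()<200 and abs(q[:,1].mean())<40: print(r['score'],q.astype(int).tolist())
E
python3 yaw.py
```

```text
t 14.05 tcp lane mm [[ 85. -11.]] z 14.4 rpy [-3.142  0.     0.33 ] phi -0.048 w 0.06387000166557655 F [-0.8  1.3  1.1] 0.6011794321238995
edge [(array([58.8,  8. ]), 0.7), (array([-72.3, 121.5]), 0.7)]
tx [(array([75.9, -3.6]), 0.6)]
0.62 [[96, 16], [97, 2], [94, -21], [54, -19], [55, 9], [62, 20], [92, 18]]
```

The transmitter is straight again, with its rear at about x=54. Pushing it past the flap's swing.

Request:
carry_out([
  [0.32, [0.2, 4, 0], [0, 0, 0]],
  [0.32, [0.2, 5, 0], [0, 0, 0]],
  [0.32, [0.2, 5, 0], [0, 0, 0]],
  [0.32, [0.2, 5, 0], [0, 0, 0]],
  [0.32, [0.2, 5, 0], [0, 0, 0]],
  [0.32, [0.2, 5, 0], [0, 0, 0]],
  [0.32, [0.2, 5, 0], [0, 0, 0]],
  [0.32, [0, 2, 0], [0, 0, 0]],
  [0.32, [0, 0, 0], [0, 0, 0]],
])

```text
time_s: 15.38
ee_pos: [0.6274, -0.0395, 0.0145]
eef_rot: [3.142, -0.0, 0.33]
force: [0.4, 0.2, 0.3]
grip_width: 0.0643
grip_force: 0.0
```

```bash
python3 yaw.py
```

```text
t 15.375 tcp lane mm [[120.8 -11.3]] z 14.5 rpy [ 3.142 -0.     0.33 ] phi -0.048 w 0.0643104597024523 F [0.4 0.2 0.3] 0.0
edge [(array([  4.7, -26.3]), 0.97)]
tx [(array([110.9,  -3.3]), 0.81)]
0.57 [[131, 17], [133, 7], [132, -18], [130, -22], [100, -22], [90, -19], [90, 6], [98, 19]]
```

The flap has already closed behind the rear finger. I'm backing off 4 mm and lifting straight up.

Request:
carry_out([
  [0.32, [0, -4, 0], [0, 0, 0]],
  [0.32, [0, 0, -15], [0, 0, 0]],
  [0.32, [0, 0, -30], [0, 0, 0]],
  [0.32, [0, 0, -40], [0, 0, 0]],
  [0.32, [0, 0, -50], [0, 0, 0]],
  [0.32, [0, 0, -50], [0, 0, 0]],
  [0.32, [0, 0, 0], [0, 0, 0]],
  [0.32, [0, 0, 0], [0, 0, 0]],
])

```text
time_s: 16.58
ee_pos: [0.6258, -0.0355, 0.1994]
eef_rot: [-3.142, 0.0, 0.33]
force: [0.1, -0.2, -0.6]
grip_width: 0.064
grip_force: 0.0
```

```bash
python3 yaw.py; python3 - <<'E'
from h import *
for c in('scene','top'):
    ctrl.camera(c)
    for n in('flap_edge','transmitter_center','tape_roll','clip_jar','receiver'):print(c,n,[((lane(a)[0]*1e3).round(),np.round(a,3).tolist(),s) for a,s in pl(n,c)])
E
```

```text
t 16.575 tcp lane mm [[116.5 -11.3]] z 199.4 rpy [-3.142  0.     0.33 ] phi -0.048 w 0.06395139620285674 F [ 0.1 -0.2 -0.6] 0.0
edge [(array([  7.9, -29.2]), 0.87)]
tx [(array([107.7,  -6.9]), 0.73), (array([-259.8,  -25.2]), 0.73)]
0.89 [[94, 12], [129, 11], [130, -22], [93, -21]]
scene flap_edge [(array([ -1., -24.]), [0.57, 0.069, 0.031], 0.51), (array([154.,  64.]), [0.71, -0.043, 0.048], 0.3)]
scene transmitter_center [(array([-167., -105.]), [0.434, 0.194, 0.015], 0.79), (array([112.,  -9.]), [0.626, -0.03, 0.022], 0.78), (array([-259., -117.]), [0.389, 0.274, 0.015], 0.69), (array([-149., -206.]), [0.347, 0.14, 0.021], 0.64), (array([-260.,  -25.]), [0.474, 0.309, 0.017], 0.51)]
scene tape_roll [(array([ -51., -129.]), [0.455, 0.077, 0.002], 0.92)]
scene clip_jar [(array([-71., 126.]), [0.684, 0.19, 0.001], 0.9), (array([112., -10.]), [0.626, -0.03, 0.02], 0.54), (array([-258.,  143.]), [0.631, 0.37, -0.002], 0.37)]
scene receiver [(array([  99., -107.]), [0.53, -0.054, -0.002], 0.79), (array([126.,   1.]), [0.641, -0.04, 0.005], 0.26)]
top flap_edge [(array([-69., 120.]), [0.68, 0.185, 0.0], 0.6), (array([  6., -26.]), [0.571, 0.062, 0.029], 0.56)]
top transmitter_center [(array([-263.,  -30.]), [0.469, 0.31, 0.02], 0.71), (array([-164., -107.]), [0.433, 0.19, 0.015], 0.7), (array([-258., -117.]), [0.39, 0.274, 0.022], 0.7), (array([-150., -211.]), [0.342, 0.138, 0.014], 0.66), (array([110.,  -2.]), [0.632, -0.026, 0.027], 0.45)]
top tape_roll [(array([ -49., -128.]), [0.456, 0.076, -0.001], 0.65)]
top clip_jar [(array([-69., 121.]), [0.68, 0.186, 0.002], 0.6)]
top receiver []
```

The transmitter stands upright at about lane x=110 mm, so its rear is at about 88 mm, beyond the flap's 56 mm swing. The flap is shut and the other objects haven't moved.

```bash
python3 -c "
from station import ctrl
print(ctrl.hand_in())"
```

```text
the job is handed in; nothing more can be done
None
```

I handed the job in at about 17 s: the transmitter stands upright about 110 mm into the lane, wholly past the flap's swing, and the flap is shut behind it. The front finger held the flap open until the transmitter was through the gateway. The flap then rested on its side and the transmitter yawed about 0.2 rad, which I corrected. The tape roll, clip jar, receiver and yellow look-alikes are where they were.

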